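# Seat the keyed paddle spindle in the kneading machine

## Task

Get the small kneading machine ready: swing its cover up and back by the tab until it rests on its stop, then take the paddle spindle out of its stand and push its shaft into the drive hub, turning it until the key slips into the keyway, and keep pushing until the collar sits fully down on the hub, against the spring inside. Finish while still gripping the spindle and holding it pressed fully home; do not let go of it. Leave the other things on the worktop where they are.

Things in the scene. Friction and masses are not known exactly. Their poses are not given: they have to be found in the camera images.
- machine: Fixed kneading machine: open-topped metal housing 140 (x) x 150 (y) x 78 mm tall, walls 5 mm; origin at the centre of its underside, x points from its front (dial, vents) to its hinge side. Left or right of the middle, turned by up to 0.25 rad. The drive hub stands upright in its centre.
- machine_hinge (a point): Middle of the cover's hinge line, which runs along the machine's y axis at its rear rim, 73 mm behind the machine's centre and 81 mm above the worktop.
- cover_tab (a point): Centre of the cover's tab: an upright steel disc, 26 mm across, 14 mm thick along the machine's y, on a 10 mm wide neck, 26 mm clear of the cover's front edge and 173 mm from the hinge line; 81 mm above the worktop when shut. Pinched on its flat faces it pivots between the fingers as the cover turns. The cover is a 6 mm plate, 0.2 kg.
- cover (a joint): Cover angle in rad: 0 shut, grows as the front edge lifts and goes over to the back, 1.8 on its stop. It falls shut when let go before upright (1.57) and falls on to its stop beyond that.
- hub_rim (a point): Centre of the drive hub's mouth, 63 mm above the worktop; z up. Steel hub about 40 mm across, 18.4 mm round bore, one keyway on this point's -x side, 9 mm wide, reaching 15.5 mm from the axis, cut through the full height. The hub starts turned in the machine by up to 0.7 rad either way and is stiff to turn (0.3 N m).
- plunger (a joint): Spring plunger in the hub's bore, its top 35 mm below the rim at rest; value = how far it is pressed down in m: 0 at rest, 0.007 when the spindle's collar sits on the hub. The spring pushes back with 4 N at rest and 7.5 N at 0.007, and lifts the spindle if it is let go.
- spindle: Loose paddle spindle, 125 mm tall, 0.12 kg, upright in the stand, turned within 0.6 rad of the world axes. Origin at the centre of the shaft's lower end, z up. Shaft 16 mm thick, tip tapered over 5 mm to 10 mm, z 0 to 42 mm; white collar 40 mm across, z 42 to 48 mm. Seated, its origin is 42 mm below the hub rim and its x axis points along the hub's.
- spindle_key (a point): Foot of the spindle's one key, on its -x side: 6 mm wide, reaching 14 mm from the axis, from z 16 mm (here) up to the collar at 42 mm. Above the collar a short paddle blade, on the same side right over the key, reaches 40 mm from the axis, z 49 to 63 mm.
- spindle_grip (a point): Centre of the spindle's flat grip, 102 mm above its lower end: z 79 to 125 mm, 34 mm along the spindle's x, 16 mm thick along its y; grip it across y.
- stand: Fixed round grey stand, 72 mm across at the foot and 52 mm above, 49 mm tall, with a 32 mm hole in which the spindle hangs by its collar; origin at the centre of its underside.
- teaspoon: Bystander: steel teaspoon, 130 x 26 x 11 mm, lying between the machine and the stand; origin under it.
- matchbox: Bystander: small matchbox, 36 x 56 x 14 mm, lying flat nearer the robot; origin under it.
- mug: Bystander: small white mug with handle, 55 mm tall, on the left; origin under it.
- coffee_pod: Bystander: white coffee pod, 51 mm across, 45 mm tall, on the right, nearer the robot; origin under it.
- tamper: Bystander: coffee tamper with wooden handle, 53 mm across, 92 mm tall, on the right, farther back; origin under it.
- candle: Bystander: tea light, 38 mm across, 15 mm tall, behind the teaspoon; origin under it.
- kitchen_timer: Bystander: round kitchen timer, 66 mm across, 62 mm tall, at the back; origin under it.
There are look-alikes about, which are no part of the job. What is shaped like the spindle but blue is not meant.

How it is judged:
On the way, in this order (a step that is already met when the one before it is completed fails the run):
1. the cover is open on its stop (value of joint cover above 1.7 rad), for 0.2 s.
2. the spindle is gripped and lifted clear of the stand (height (world z) of spindle above 0.06 m and contact force between the fingers and spindle above 1 N), for 0.1 s.
3. the key is in the keyway: the shaft is more than 25 mm into the hub (horizontal distance between spindle and hub_rim below 0.004 m and z of spindle in the frame of hub_rim below -0.025 m), for 0.05 s.
At the end, for the whole second after the job is handed in: Cover on its stop (over 1.7 rad); spindle upright (0.1 rad), on the hub axis (4 mm), key in keyway (0.25 rad), lower end 40 mm or more below the rim (42 is home), plunger down over 5 mm, over 3 N on the machine, at rest, still gripped (over 2 N) (value of joint cover above 1.7 rad and horizontal distance between spindle and hub_rim below 0.004 m and z of spindle in the frame of hub_rim below -0.04 m and angle between the x axis of spindle and the x axis of hub_rim, either way round below 0.25 rad and angle between spindle's own z axis and vertical below 0.1 rad and value of joint plunger above 0.005 m and contact force between spindle and machine above 3 N and contact force between the fingers and spindle above 2 N and linear speed of spindle below 0.02 m/s); the arm keeps its last pose, push and grip.
It fails at once if a bystander is disturbed (moved over 30 mm) (distance of any of teaspoon, matchbox, mug, coffee_pod, tamper, candle, kitchen_timer from where it was at the start of the episode above 0.03 m).
It also fails if it takes over 58 s, if anything falls off the work surface, if the arm or the gripper's body presses on something with over 40 N, if the wrist force passes 120 N, or if a joint passes its speed limit or range.

## Robot

A 6-joint arm with a two-finger parallel gripper is mounted at the origin on a cart in front of the work surface, level with it; the furniture and walls round the work are solid. World frame = base frame: x ahead of the robot, y to its left, z up, the work surface at z = 0. Lengths are in m, angles in rad, forces in N, time in s.
With the tool pointing down it reaches from about 0.4 to 0.825 m from the base axis. Payload 7 kg.
Tool frame: the origin (TCP) lies at the very end of the fingers, on their centre line; the grasp point (between the pads) lies 19 mm behind it; z points along the fingers, y is the line along which they close (so a half turn about z gives the same grasp; the last joint's range is limited). The gripper opens to 88 mm and grips with 3 to 60 N. Pads are 19 mm wide; open, the fingers measure 130 mm over their backs; the gripper's body (78 mm by 193 mm) begins 47 mm behind the grasp point.
Start: joints at [-0.943, 0.359, 0.012, 0, -1.224, -0.288], TCP at [0.225, -0.636, 0.227] pointing down, gripper open.
Joint ranges: [-3.07, 3.07], [-1.43, 2.12], [-1.02, 1.25], [-3.03, 1.67], [-3.05, -0], [-3.03, 3.03]. Speed limits (rad/s): [2.39, 2.39, 3.01, 3.14, 3.14, 3.14].

## Interface

Orientations are given as [roll, pitch, yaw] about the fixed x, y, z axes, in that order (R = Rz(yaw) Ry(pitch) Rx(roll)).
In Python, from station import arm, grab_frame gives the robot as it stands.
- The arm moves only by the tool jog_arm, never from a script. Its argument "deltas" is a list that holds one entry, the list of rows, each a list of 4 numbers: the shift along the tool's x, y, z in units of 60 mm (1.0 is 60 mm), then the turn about the tool's z in units of 5 degrees (1.0 is 5 degrees). A call has 1 to 8 rows; each row is the pose to reach, as a shift and turn from the pose commanded when the call began, along the tool's axes at that moment; what a row does not reach only later rows make up. A row lasts 1/8 s, in which the tool goes at most 62.5 mm and 10.7 degrees, less where a joint would pass 70% of its speed; a pose out of reach is approached as far as the arm can. A call with a gripper value outside its range is refused whole. "grip" is the finger opening in mm, from 0 to 87.6, set as the call begins (left out, the last holds). The fingers move at their own pace and stop on an object; "squeeze" is the grip in N (left out, the last holds). Time passes only in rows, so rows that repeat a pose let the fingers close. It gives the time, the measured TCP pose, the force, the opening and the grip force at its end, in the units of the state.
- arm.get_state(): the state, without advancing time (a new reading comes with each control period).
- grab_frame(name): name is "scene" or "side" or "wrist"; returns a dict with "img" (480x640x3 uint8, red, green, blue), "vfov" (degrees; the focal length in pixels is half the picture's height over the tangent of half this angle, whatever the lens; pixels are square), "cx", "cy" (the principal point, pixels), "dist_coeffs" ([k1, k2, p1, p2, k3] as OpenCV has them; the pictures are not rectified), "xyz" and "rotation" of the camera in the world. Camera axes: x right, y down, z forward; pixel columns grow to the right and rows downward; lengths in m; the calibration is good to about 2 mm. A picture is of the moment at which its call begins. There is no depth.
- arm.job_done(): hands the job in; it is judged then, once.
The state is a dict: "t": time; "q": joint angles; "qd": joint speeds; "joint_efforts": joint torques, N m; "eef_pos": TCP position; "ee_rot": TCP orientation; "force": force on the tool from outside, world axes, zero at the start; "moment": the same for the moment, N m; "width": finger opening in m; "gripper_force": force on a finger pad.
Only numpy, scipy, OpenCV 4.12 (cv2) and the standard library are available. Lean on these libraries where they do the work, as an engineer would, in place of code of your own. Each camera call takes 0.05 s, during which the arm holds its last target. There are 200 camera calls.

## Working session

There is one attempt and no reset: what is moved stays moved. The work goes in short steps, Python scripts to look and compute and a tool call to move; the robot and the scene stay as the last step left them, time stands still between calls to the robot, and variables do not carry over. Pictures are saved under pics/ and viewed, at most 10 in all, crops included, and the job is handed in when it is done.

Besides the shell and the picture viewer there is one more tool, called after "Call:" as name(argument=value, ...), one argument or row to a line, values as JSON. jog_arm: Moves the arm, as the interface text tells. Its arguments: {"type":"object","properties":{"deltas":{"type":"array"},"grip":{"type":"number"},"squeeze":{"type":"number"}},"required":["deltas"]}

```bash
mkdir -p pics; ls; cat > h.py <<'E'
import numpy as np, cv2
from station import arm, grab_frame
def snap(n,f):
    d=grab_frame(n); cv2.imwrite(f'pics/{f}.png',cv2.cvtColor(d['img'],cv2.COLOR_RGB2BGR))
    np.save(f'pics/{f}.npy',{k:v for k,v in d.items()},allow_pickle=True); return d
def load(f): return np.load(f'pics/{f}.npy',allow_pickle=True).item()
def K(d):
    f=240/np.tan(np.radians(d['vfov'])/2); return np.array([[f,0,d['cx']],[0,f,d['cy']],[0,0,1.]])
def R_(d):
    r=np.array(d['rotation'],float)
    if r.shape==(3,3): return r
    from scipy.spatial.transform import Rotation as S
    return S.from_euler('xyz',r).as_matrix() if r.size==3 else None
def ray(d,u,v):
    p=cv2.undistortPoints(np.array([[[u,v]]],float),K(d),np.array(d['dist_coeffs'],float))[0,0]
    return R_(d)@np.array([p[0],p[1],1.])
def atz(d,u,v,z):
    r=ray(d,u,v); c=np.array(d['xyz']); return c+r*(z-c[2])/r[2]
def proj(d,P):
    R=R_(d).T; P=np.atleast_2d(np.array(P,float)); c=(R@(P-np.array(d['xyz'])).T).T
    return cv2.projectPoints(c,np.zeros(3),np.zeros(3),K(d),np.array(d['dist_coeffs'],float))[0][:,0]
E
python3 - <<'E'
from h import *
for n in ['scene','side','wrist']:
    d=snap(n,n+'0'); print(n,d['vfov'],d['xyz'],d['rotation'],d['dist_coeffs'],d['cx'],d['cy'])
print(arm.get_state())
E
```

```text
pics
scene 44.77670369690979 [-0.06102173  1.0608643   1.15798962] [-2.26527751  0.00811443 -2.61829639] [0.00386946 0.         0.         0.         0.        ] 318.8069607514895 243.9724577308883
side 53.73225885381436 [ 0.26583623 -0.85015161  0.67918423] [-2.17015452  0.01198076 -0.36023328] [-0.12286693  0.          0.          0.          0.        ] 323.1764322622586 242.92036487930056
wrist 62.144981756169706 [ 0.15759747 -0.65879778  0.38497112] [ 2.87421074e+00 -1.52422391e-03  1.91049857e+00] [-0.07295365  0.          0.          0.          0.        ] 318.72993104879134 235.14228289058795
{'t': 0.15, 'q': array([-9.42909163e-01,  3.59213801e-01,  1.12866754e-02, -2.27673606e-04,
       -1.22413850e+00, -2.88121094e-01]), 'qd': array([ 1.60642847e-03, -1.76743959e-03,  2.73778157e-03,  7.10262447e-04,
        7.69093203e-05,  7.46615961e-04]), 'joint_efforts': array([-8.61369226e-04, -5.83275890e+01,  2.93291831e+01,  7.00116858e+00,
        8.78859835e-03, -1.22706601e-04]), 'eef_pos': array([ 0.22480852, -0.63606896,  0.22585587]), 'ee_rot': array([ 3.14031485e+00, -1.55466100e-04, -2.80190397e+00]), 'force': array([-0.19954109, -0.33787301,  0.01950399]), 'moment': array([-0.01559626,  0.01685746,  0.01803123]), 'gripper_force': 0.0, 'width': 0.08749947392142698}
```

View pics/scene0.png

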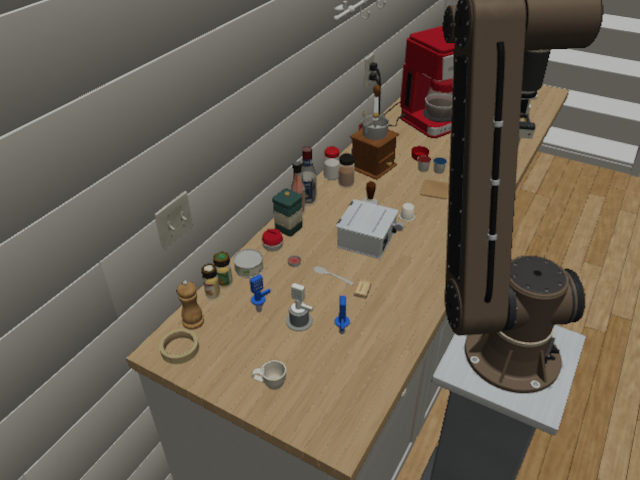

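View pics/side0.png

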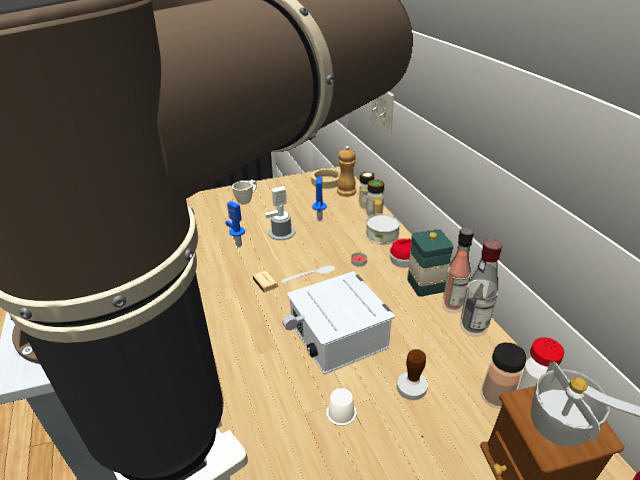

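The scene view shows the machine at (368,228) with its tab at about (398,228), and a white/grey spindle in the stand at (298,305). In the side view the machine is at (340,320), its tab at (291,322), and the spindle at (280,210). Things that could be taken for the spindle: the white one at scene (298,305), a blue one at (258,290) and a blue one at (343,312). I choose the white one in the grey stand. Next, one close crop to check it.

```bash
python3 - <<'E'
from h import *
def crop(f,x,y,w,h,W,H): return cv2.resize(cv2.imread(f'pics/{f}.png')[y:y+h,x:x+w],(W,H),interpolation=cv2.INTER_CUBIC)
a=crop('scene0',330,195,80,60,400,300);b=crop('side0',270,265,130,97,400,300)
c=crop('scene0',265,275,80,60,400,300);d=crop('side0',245,175,80,60,400,300)
cv2.imwrite('pics/crop1.png',np.vstack([np.hstack([a,b]),np.hstack([c,d])]))
E
```

```text
(no output)
```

View pics/crop1.png

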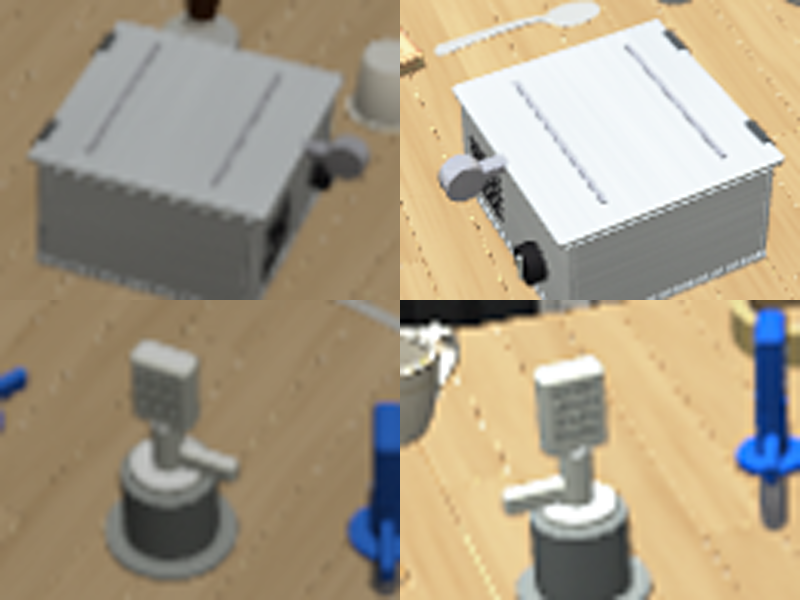

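The crop confirms the white spindle in the grey stand, with its blade pointing toward the robot side (scene (312,307), side (266,213)). The cover's tab disc is at scene (399.6,226.6) and side (290.1,322.3).

```bash
python3 - <<'E'
from h import *
np.set_printoptions(precision=4,suppress=True)
s=load('scene0');d=load('side0')
A=[(336,226),(383,238.4),(398.4,210),(354,199.4)];B=[(287.9,294.1),(354.5,272.1),(394.1,316.8),(323.6,345)]
PA=np.array([atz(s,*p,.084) for p in A]);PB=np.array([atz(d,*p,.084) for p in B])
print(PA,PB,PA.mean(0),PB.mean(0))
for P in PA,PB: print([np.linalg.norm(P[i]-P[(i+1)%4]) for i in range(4)],[np.arctan2(*(P[(i+1)%4]-P[i])[1::-1]) for i in range(4)])
def tri(a,b):
    r1,r2=ray(s,*a),ray(d,*b);c1,c2=map(np.array,(s['xyz'],d['xyz']))
    t=np.linalg.lstsq(np.c_[r1,-r2],c2-c1,rcond=None)[0];p,q=c1+t[0]*r1,c2+t[1]*r2
    return (p+q)/2,np.linalg.norm(p-q)
print('tab',tri((399.6,226.6),(290.1,322.3)),atz(s,399.6,226.6,.081),atz(d,290.1,322.3,.081))
print('griptop',tri((298.2,285),(279,187.6)),atz(s,298.2,285,.132),atz(d,279,187.6,.132))
print('collar',tri((299,308.4),(280.4,215.6)),atz(s,299,308.4,.055),atz(d,280.4,215.6,.055))
print('blade',tri((312.4,307),(266,213.4)))
E
```

```text
[[ 0.5881 -0.1497  0.084 ]
 [ 0.4409 -0.1654  0.084 ]
 [ 0.4586 -0.3147  0.084 ]
 [ 0.6041 -0.2977  0.084 ]] [[ 0.4413 -0.171   0.084 ]
 [ 0.5885 -0.1548  0.084 ]
 [ 0.6022 -0.3026  0.084 ]
 [ 0.4585 -0.3206  0.084 ]] [ 0.5229 -0.2319  0.084 ] [ 0.5226 -0.2372  0.084 ]
[np.float64(0.14805672960687355), np.float64(0.1503522161032251), np.float64(0.1464602551565146), np.float64(0.14883476165889659)] [np.float64(-3.035193935874269), np.float64(-1.4526568857685154), np.float64(0.11668960240839382), np.float64(1.6782766038316648)]
[np.float64(0.1481016122962942), np.float64(0.14843629177353224), np.float64(0.14485904319770937), np.float64(0.15054236905631643)] [np.float64(0.1098255415748925), np.float64(-1.4784054133083258), np.float64(-3.0170823518862635), np.float64(1.6850750297036774)]
tab (array([ 0.4228, -0.2438,  0.081 ]), np.float64(0.00019699700438394034)) [ 0.4229 -0.2438  0.081 ] [ 0.4227 -0.2439  0.081 ]
griptop (array([0.5249, 0.1664, 0.134 ]), np.float64(2.857641729689165e-05)) [0.526  0.1646 0.132 ] [0.5259 0.1702 0.132 ]
collar (array([0.524 , 0.1689, 0.0519]), np.float64(0.00021470062752331596)) [0.5222 0.1715 0.055 ] [0.5228 0.164  0.055 ]
blade (array([0.486 , 0.1629, 0.0706]), np.float64(0.0007821776420479141))
```

```bash
cat >> h.py <<'E'
def rows(*T,cmd=None):
    """world targets (x,y,z,yaw) -> rows in jog units from the current (or commanded) pose"""
    s=arm.get_state(); p=np.array(s['eef_pos']) if cmd is None else np.array(cmd[:3]); w=s['ee_rot'][2] if cmd is None else cmd[3]
    X=np.array([np.cos(w),np.sin(w),0]);Y=np.array([np.sin(w),-np.cos(w),0])
    for t in T:
        e=np.array(t[:3])-p; dy=(w-t[3]+np.pi)%(2*np.pi)-np.pi
        print([round(float(v),3) for v in (e@X/.06,e@Y/.06,-e[2]/.06,np.degrees(dy)/5)])
E
python3 -c "
from h import *
rows((.4232,-.245,.16,.112-np.pi),(.4232,-.245,.062,.112-np.pi),cmd=(.225,-.636,.227,-2.8019))"
```

```text
[-5.286, 5.044, 1.117, 2.609]
[-5.286, 5.044, 2.75, 2.609]
```

Call:
jog_arm(
  deltas=[
    [[-1,1,0.2,2.6],[-1.9,1.8,0.4,2.6],[-2.7,2.6,0.6,2.6],[-3.5,3.3,0.8,2.6],[-4.2,4,0.9,2.6],[-5,4.7,1,2.6],[-5.29,5.04,1.12,2.61],[-5.29,5.04,1.12,2.61]],
  ],
  grip=50,
)

```text
t: 1.15
eef_pos: [0.4244, -0.2424, 0.1588]
ee_rot: [3.141, -0.0, -3.025]
force: [-0.7, -0.6, 0.6]
width: 0.0501
gripper_force: 0.0
```

```bash
python3 - <<'E'
from h import *
d=snap('wrist','w1'); s=arm.get_state(); print(s['t'],s['eef_pos'],s['ee_rot'],s['q'])
print(proj(d,[(.4232,-.245,.094),(.4232,-.245,.081)]))
rows((.4232,-.245,.062,.112-np.pi))
E
```

```text
1.2 [ 0.42417593 -0.24332745  0.15902511] [ 3.14127459e+00 -3.94954129e-04 -3.02585555e+00] [-1.17957967e-01  1.09939188e-01 -4.84561555e-01 -2.63015495e-04
 -9.76753473e-01 -1.33695405e+00]
[[312.55311265 248.81976473]
 [312.85398412 242.59761178]]
[0.019, -0.026, 1.617, 0.043]
```

View pics/w1.png

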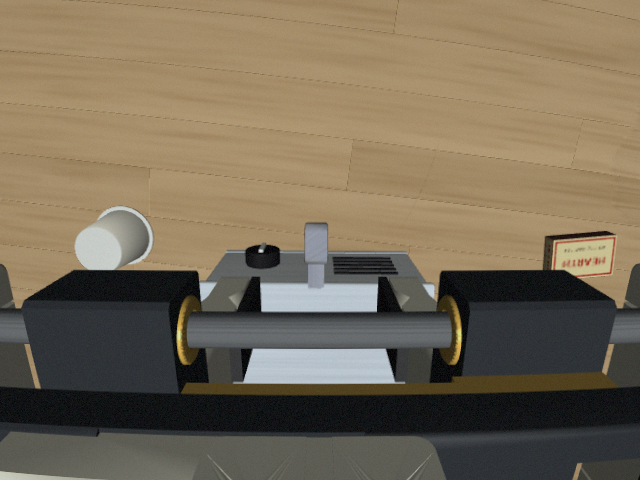

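The tab is at (316,242), between the two fingers; that puts it at y ≈ -0.243. I'll go down and pinch it.

Call:
jog_arm(
  deltas=[
    [[0,0,0.5,0],[0,0,1,0],[0,0,1.6,0],[0,0,1.6,0],[0,0,1.6,0]],
  ],
)

```text
t: 1.82
eef_pos: [0.4238, -0.2463, 0.0644]
ee_rot: [-3.141, 0.001, -3.03]
force: [0.5, 0.3, -0.4]
width: 0.05
gripper_force: 0.0
```

Call:
jog_arm(
  deltas=[
    [[0,0,0,0],[0,0,0,0],[0,0,0,0],[0,0,0,0],[0,0,0,0],[0,0,0,0]],
  ],
  grip=0,
  squeeze=25,
)

```text
t: 2.58
eef_pos: [0.4234, -0.2444, 0.0635]
ee_rot: [3.14, 0.0, -3.03]
force: [-1.0, 9.1, 5.4]
width: 0.0135
gripper_force: 25.0
```

```bash
python3 - <<'E'
from h import *
s=arm.get_state(); print(s['t'],s['eef_pos'],s['ee_rot'],s['width'],s['gripper_force'],s['force'])
p=s['eef_pos'];a=.112;H=np.array([.5228+.073*np.cos(a),-.2345+.073*np.sin(a)])
u=np.array([np.cos(a),np.sin(a)]); x0=(np.array(p[:2])-H)@u; print('r',x0,p[2]+.019-.081)
r=.173; T=[]
for th in np.linspace(.1,1.74,16):
    dx=r*(1-np.cos(th)); T.append((p[0]+dx*u[0],p[1]+dx*u[1],p[2]+r*np.sin(th),s['ee_rot'][2]))
rows(*T[:8]); print(); rows(*T[8:],cmd=(*T[7],))
E
```

```text
2.575 [ 0.42335578 -0.24444392  0.06351907] [ 3.14031502e+00  1.90072401e-04 -3.02990500e+00] 0.013533054442952124 25.005034804344177 [-1.04016217  9.08573082  5.37785554]
r -0.17293254790134893 0.0015190725125133198
[-0.014, 0.0, -0.288, 0.0]
[-0.063, 0.0, -0.599, 0.0]
[-0.145, 0.0, -0.903, 0.0]
[-0.26, 0.0, -1.197, 0.0]
[-0.406, 0.0, -1.476, 0.0]
[-0.582, 0.0, -1.737, 0.0]
[-0.785, 0.0, -1.978, 0.0]
[-1.014, 0.0, -2.195, 0.0]

[-0.251, 0.0, -0.191, 0.0]
[-0.521, 0.0, -0.353, 0.0]
[-0.807, 0.0, -0.485, 0.0]
[-1.106, 0.0, -0.585, 0.0]
[-1.414, 0.0, -0.652, 0.0]
[-1.727, 0.001, -0.685, 0.0]
[-2.042, 0.001, -0.683, 0.0]
[-2.355, 0.001, -0.647, 0.0]
```

Call:
jog_arm(
  deltas=[
    [[-0.01,0.02,-0.29,0],[-0.06,0.03,-0.6,0],[-0.15,0.03,-0.9,0],[-0.26,0.03,-1.2,0],[-0.41,0.03,-1.48,0],[-0.58,0.03,-1.74,0],[-0.79,0.03,-1.98,0],[-1.01,0.03,-2.2,0]],
  ],
)

```text
t: 3.58
eef_pos: [0.4836, -0.2376, 0.1955]
ee_rot: [-3.141, -0.001, -3.03]
force: [4.4, -6.8, -8.0]
width: 0.0136
gripper_force: 25.0
```

Call:
jog_arm(
  deltas=[
    [[-0.25,0,-0.19,0],[-0.52,0,-0.35,0],[-0.81,0,-0.49,0],[-1.1,0,-0.59,0],[-1.41,0,-0.65,0],[-1.72,0,-0.69,0],[-2.04,0,-0.69,0],[-2.35,0,-0.65,0]],
  ],
)

```text
t: 4.58
eef_pos: [0.6237, -0.2225, 0.2348]
ee_rot: [-3.14, -0.001, -3.03]
force: [-1.9, -6.9, 1.5]
width: 0.0142
gripper_force: 25.0
```

```bash
python3 - <<'E'
from h import *
s=arm.get_state(); print(s['t'],s['eef_pos'],s['width'],s['gripper_force'],s['force'])
H=np.array([.5953,-.2263]);u=np.array([np.cos(.112),np.sin(.112)])
x=(np.array(s['eef_pos'][:2])-H)@u;z=s['eef_pos'][2]+.019-.081;print(x,z,np.hypot(x,z),np.arctan2(z,-x))
E
```

```text
4.575 [ 0.62374961 -0.22245601  0.234816  ] 0.014176686150043284 24.998717308044434 [-1.86770423 -6.89690875  1.53835356]
0.028700991403769433 0.17281599837318057 0.1751830933659935 1.7353725083274731
```

Call:
jog_arm(
  deltas=[
    [[0,0,0,0],[0,0,0,0],[0,0,0,0],[0,0,-0.6,0],[0,0,-1.2,0],[0.6,0,-1.2,0],[1.2,0,-1.2,0],[1.7,0,-1.2,0]],
  ],
  grip=60,
)

```text
t: 5.58
eef_pos: [0.5206, -0.2325, 0.3068]
ee_rot: [3.142, 0.001, -3.03]
force: [0.5, -1.1, 1.2]
width: 0.0602
gripper_force: 0.0
```

Call:
jog_arm(
  deltas=[
    [[0,0.03,0.7,0],[0,0.03,1.4,0],[0,0.03,2.1,0],[0,0.03,2.3,0],[0,0.03,2.3,0],[0,0.03,2.3,0]],
  ],
  grip=87,
)

```text
t: 6.32
eef_pos: [0.5231, -0.231, 0.1703]
ee_rot: [-3.141, 0.003, -3.029]
force: [0.1, -0.7, 0.1]
width: 0.0869
gripper_force: 0.0
```

```bash
python3 - <<'E'
from h import *
s=arm.get_state(); print(s['t'],s['eef_pos'],s['ee_rot'],s['width'],s['force'])
d=snap('wrist','w2');c=snap('scene','s2')
p=proj(d,[(.5228,-.2345,.063)])[0];q=proj(c,[(.5228,-.2345,.063)])[0];print(p,q)
def crop(im,x,y,w,h,W,H):
    im=im[y:y+h,x:x+w,::-1]; return cv2.resize(im,(W,H),interpolation=cv2.INTER_CUBIC)
x,y=int(p[0])-66,int(p[1])-90
x2,y2=int(q[0])-33,int(q[1])-45
print(x,y,x2,y2)
cv2.imwrite('pics/crop2.png',np.hstack([crop(d['img'],x,max(y,0),133,180,400,540),crop(c['img'],x2,y2,67,90,400,540)]))
E
```

```text
6.325 [ 0.52313545 -0.23102568  0.17026228] [-3.14059725e+00  2.64070215e-03 -3.02919590e+00] 0.08693543494674168 [ 0.10636964 -0.70588737  0.12568372]
[312.32029632 231.24643902] [367.90441843 222.98974867]
246 141 334 177
```

View pics/crop2.png

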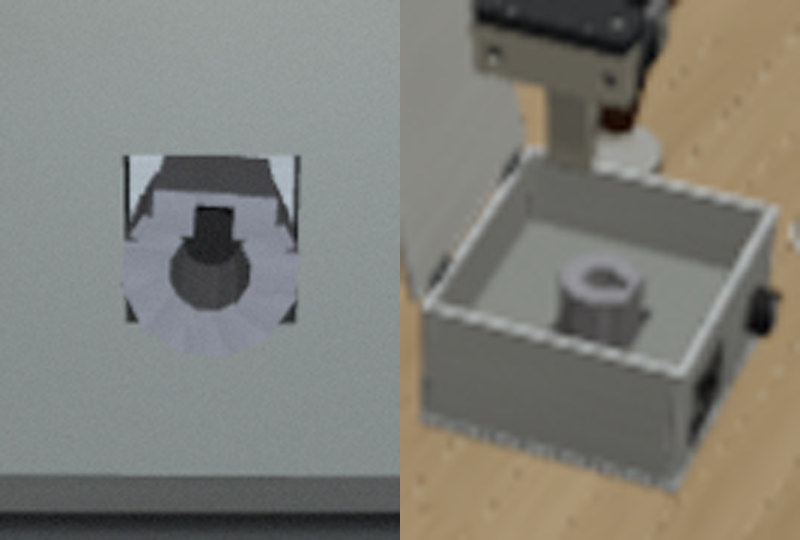

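The bore centre is at wrist pixel (315.8,231) with the keyway's end at (317.2,210), pointing almost toward the robot. The scene view has the bore at (368.3,223.3), which agrees with the estimate.

```bash
python3 - <<'E'
from h import *
np.set_printoptions(precision=4,suppress=True)
d=load('w2');c=load('s2')
b=atz(d,246+210/3.0075,141+270/3,.063);k=atz(d,246+214/3.0075,141+207/3,.063)
print('hub wrist',b,k,np.linalg.norm(b-k),'x yaw',np.arctan2(*(b-k)[1::-1]))
print('corners',[ (lambda a:(a, np.arctan2(*(b-a)[1::-1])))(atz(d,246+u/3.0075,141+207/3,.063)) for u in (195,233)])
print('outline', [atz(d,246+u/3.0075,141+272/3,.063) for u in (122,298)])
print('scene',atz(c,334+205/5.97,177+278/6,.063))
s=arm.get_state();print(s['eef_pos'],s['ee_rot'])
# spindle: hover for wrist view, stand at .5245,.167
rows((.5245,.167,.30,.13-np.pi),(.5245,.167,.21,.13-np.pi))
E
```

```text
hub wrist [ 0.5224 -0.2321  0.063 ] [ 0.5075 -0.2328  0.063 ] 0.014850631428588943 x yaw 0.049346405986371744
corners [(array([ 0.508 , -0.2371,  0.063 ]), np.float64(0.3362094664846444)), (array([ 0.507 , -0.2286,  0.063 ]), np.float64(-0.22770394364850924))]
outline [array([ 0.5251, -0.2522,  0.063 ]), array([ 0.5205, -0.2119,  0.063 ])]
scene [ 0.5209 -0.2336  0.063 ]
[ 0.5229 -0.231   0.17  ] [-3.1408  0.0026 -3.0294]
[-0.769, 6.588, -2.166, -0.204]
[-0.769, 6.588, -0.666, -0.204]
```

Call:
jog_arm(
  deltas=[
    [[0,0,-1,0],[0,0,-2,0],[-0.1,0.9,-2.17,0],[-0.2,1.8,-2.17,0],[-0.3,2.7,-2.17,0],[-0.4,3.6,-2.17,0],[-0.5,4.5,-2.17,0],[-0.6,5.4,-2.17,-0.2]],
  ],
)

```text
t: 7.42
eef_pos: [0.5215, 0.0971, 0.3]
ee_rot: [3.141, 0.002, -3.012]
force: [2.4, -0.2, -0.2]
width: 0.0873
gripper_force: 0.0
```

Call:
jog_arm(
  deltas=[
    [[-0.17,1.19,0,0],[-0.17,1.19,0.7,0],[-0.17,1.19,1.5,0],[-0.17,1.19,1.5,0],[-0.17,1.19,1.5,0]],
  ],
)

```text
t: 8.05
eef_pos: [0.5236, 0.1676, 0.211]
ee_rot: [3.141, 0.003, -3.012]
force: [-0.6, -0.1, 0.9]
width: 0.0867
gripper_force: 0.0
```

```bash
python3 - <<'E'
from h import *
s=arm.get_state(); print(s['t'],s['eef_pos'],s['ee_rot'],s['width'],s['force'],s['q'])
d=snap('wrist','w3');c=snap('scene','s3')
P=[(.5245,.167,.132),(.4845,.162,.063)]
print(proj(d,P),proj(c,P))
im=d['img'][100:400,170:470,::-1]; cv2.imwrite('pics/crop3.png',cv2.resize(im,(600,600),interpolation=cv2.INTER_CUBIC))
E
```

```text
8.05 [0.52363622 0.16756646 0.21099083] [ 3.14116417e+00  2.71832787e-03 -3.01189595e+00] 0.08666724123444633 [-0.61328488 -0.11356836  0.89081095] [ 6.66810361e-01  1.62870191e-01 -2.91816860e-01  1.13978767e-03
 -1.11355474e+00 -2.10841128e+00]
[[315.73538236 245.14653263]
 [316.52396024 168.53401637]] [[298.23454995 285.77054482]
 [313.23165681 309.14382254]]
```

View pics/crop3.png

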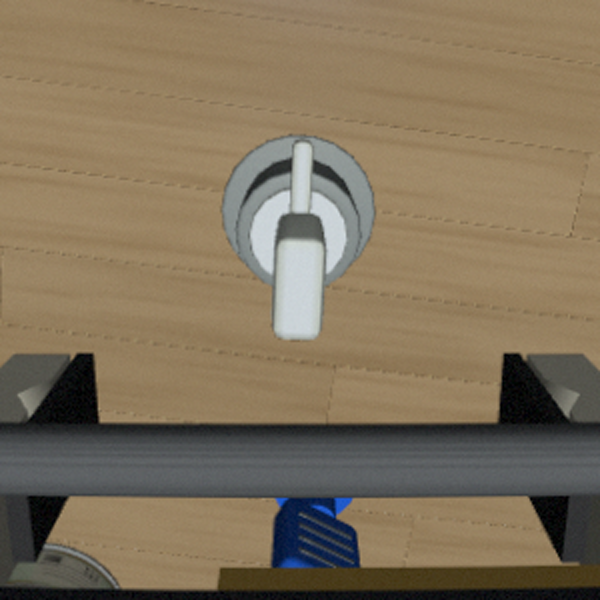

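The grip's top centre is at (319.2,244), with the blade straight up toward the robot and its tip at about (321,173). The spindle is nearly centred between the fingers.

```bash
python3 - <<'E'
from h import *
np.set_printoptions(precision=4,suppress=True)
d=load('w3'); f=lambda u,v,z: atz(d,170+u/2,100+v/2,z)
c=[f(275,240,.132),f(326,240,.132),f(321,338,.132),f(272,338,.132)]
print(np.array(c),np.mean(c,0)); 
for a,b in ((3,0),(2,1)): print(np.linalg.norm(c[a]-c[b]),np.arctan2(*(c[a]-c[b])[1::-1]))
t=f(302,143,.070);m=np.mean(c,0);print('blade',t,np.linalg.norm((t-m)[:2]),np.arctan2(*(m-t)[1::-1]))
print('collar',f(298.5,228,.055))
# where does TCP axis project at z .132 and pad height
s=arm.get_state();p=s['eef_pos'];print(proj(d,[(p[0],p[1],.132),(p[0],p[1],.211)]))
E
```

```text
[[0.5092 0.1599 0.132 ]
 [0.5071 0.1755 0.132 ]
 [0.539  0.1783 0.132 ]
 [0.541  0.1629 0.132 ]] [0.5241 0.1691 0.132 ]
0.03199215520059478 0.0922708967603038
0.0319964794382349 0.08970216702976778
blade [0.4855 0.1656 0.07  ] 0.038712625404032745 0.0930209542351457
collar [0.5213 0.1689 0.055 ]
[[317.0184 244.1823]
 [316.359  296.785 ]]
```

Call:
jog_arm(
  deltas=[
    [[0,0.01,0.6,0.43],[0,0.01,1.2,0.43],[0,0.01,1.8,0.43],[0,0.01,2.02,0.43],[0,0.01,2.02,0.43],[0,0.01,2.02,0.43]],
  ],
)

```text
t: 8.9
eef_pos: [0.5235, 0.1685, 0.0891]
ee_rot: [3.14, 0.002, -3.049]
force: [-0.2, 0.0, 0.7]
width: 0.0873
gripper_force: 0.0
```

Call:
jog_arm(
  deltas=[
    [[0,0,0,0],[0,0,0,0],[0,0,0,0],[0,0,0,0],[0,0,0,0],[0,0,0,0],[0,0,0,0]],
  ],
  grip=0,
  squeeze=50,
)

```text
t: 9.78
eef_pos: [0.5223, 0.1679, 0.0873]
ee_rot: [-3.142, -0.0, -3.05]
force: [-0.1, 0.6, -0.8]
width: 0.0228
gripper_force: 0.0
```

Call:
jog_arm(
  deltas=[
    [[0,0,0,0],[0,0,0,0],[0,0,0,0],[0,0,0,0]],
  ],
)

```text
t: 10.28
eef_pos: [0.5223, 0.1679, 0.0873]
ee_rot: [-3.142, -0.0, -3.05]
force: [0.1, 0.4, -0.6]
width: 0.0161
gripper_force: 50.3
```

Call:
jog_arm(
  deltas=[
    [[0,0,-0.3,0],[0,0,-0.7,0],[0,0,-1.2,0],[0,0,-1.7,0],[0,0,-2,0],[0,0,-2,0]],
  ],
)

```text
t: 11.02
eef_pos: [0.5229, 0.1683, 0.2086]
ee_rot: [3.14, 0.002, -3.05]
force: [-0.7, 0.4, -1.9]
width: 0.0157
gripper_force: 50.3
```

```bash
python3 - <<'E'
from h import *
s=arm.get_state(); print(s['t'],s['eef_pos'],s['ee_rot'],s['width'],s['gripper_force'],s['force'])
d=snap('wrist','w4');c=snap('side','d4')
p=s['eef_pos'];z0=p[2]-.083  # origin z if gripped as planned
w=s['ee_rot'][2];X=np.array([np.cos(w),np.sin(w),0])
base=np.array([p[0],p[1],z0]);P=[base+[0,0,.125],base+.04*X+[0,0,.063],base]
print(proj(d,P),proj(c,P)); q=proj(c,P)
a=cv2.resize(d['img'][100:340,220:420,::-1],(400,480),interpolation=cv2.INTER_CUBIC)
x,y=int(q[:,0].mean())-50,int(q[:,1].mean())-60; print(x,y)
b=cv2.resize(c['img'][y:y+120,x:x+100,::-1],(400,480),interpolation=cv2.INTER_CUBIC)
cv2.imwrite('pics/crop4.png',np.hstack([a,b]))
E
```

```text
11.025 [0.52291857 0.16833537 0.20855922] [ 3.14015833e+00  2.34192817e-03 -3.04960725e+00] 0.015692508261157895 50.26905782986432 [-0.71083042  0.36850731 -1.86653257]
[[315.50429778 348.69195616]
 [316.16523911 197.23801368]
 [316.73767443 242.2706329 ]] [[274.91003921 143.33909128]
 [260.95609162 170.72927398]
 [278.21857822 190.42904813]]
221 108
```

View pics/crop4.png

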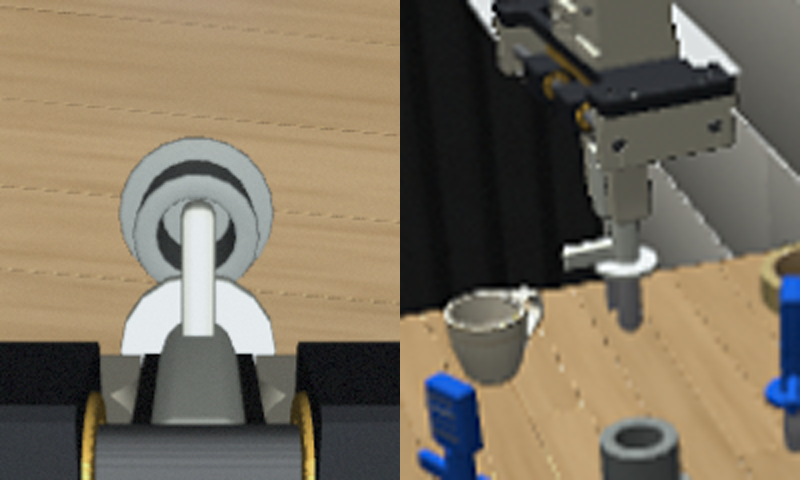

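The spindle is lifted upright. Its blade tip is at (319.5,201.5), about 3 px right of the calibrated prediction, so the wrist camera has a bias of about 2 mm, which I now allow for. The spindle axis also sits about 1.8 mm toward +x from the TCP.

```bash
python3 - <<'E'
from h import *
rows((.5205,-.234,.215,.049-np.pi),(.5205,-.234,.153,.049-np.pi))
E
```

```text
[0.635, -6.666, -0.142, 0.489]
[0.635, -6.666, 0.892, 0.489]
```

Call:
jog_arm(
  deltas=[
    [[0,-0.6,-0.3,0.2],[0.1,-1.4,-0.3,0.49],[0.2,-2.3,-0.3,0.49],[0.3,-3.2,-0.3,0.49],[0.4,-4.1,-0.3,0.49],[0.5,-5,-0.3,0.49],[0.6,-5.9,-0.2,0.49],[0.64,-6.67,-0.14,0.49]],
  ],
)

```text
t: 12.12
eef_pos: [0.5198, -0.2358, 0.214]
ee_rot: [3.141, -0.002, -3.093]
force: [0.8, 0.9, -1.3]
width: 0.0154
gripper_force: 50.3
```

Call:
jog_arm(
  deltas=[
    [[0,0,0,0],[0,0,0.3,0],[0,0,0.7,0],[0,0,1,0],[0,0,1,0],[0,0,1,0]],
  ],
)

```text
t: 12.88
eef_pos: [0.5212, -0.2338, 0.1561]
ee_rot: [-3.141, -0.0, -3.092]
force: [1.0, -0.4, -0.4]
width: 0.016
gripper_force: 50.3
```

```bash
python3 - <<'E'
from h import *
s=arm.get_state(); print(s['t'],s['eef_pos'],s['ee_rot'],s['width'],s['gripper_force'],s['force'])
d=snap('wrist','w5');c=snap('scene','s5')
rows((.5205,-.234,.147,.049-np.pi))
a=cv2.resize(d['img'][120:320,220:420,::-1],(400,400),interpolation=cv2.INTER_CUBIC)
b=cv2.resize(c['img'][170:250,328:408,::-1],(400,400),interpolation=cv2.INTER_CUBIC)
cv2.imwrite('pics/crop5.png',np.hstack([a,b]))
E
```

```text
12.875 [ 0.52116155 -0.23378352  0.15605883] [-3.14137838e+00 -5.20264473e-07 -3.09170545e+00] 0.016003081847496443 50.26933344081044 [ 0.99990932 -0.4289141  -0.38823913]
[0.015, -0.0, 0.159, 0.007]
```

View pics/crop5.png

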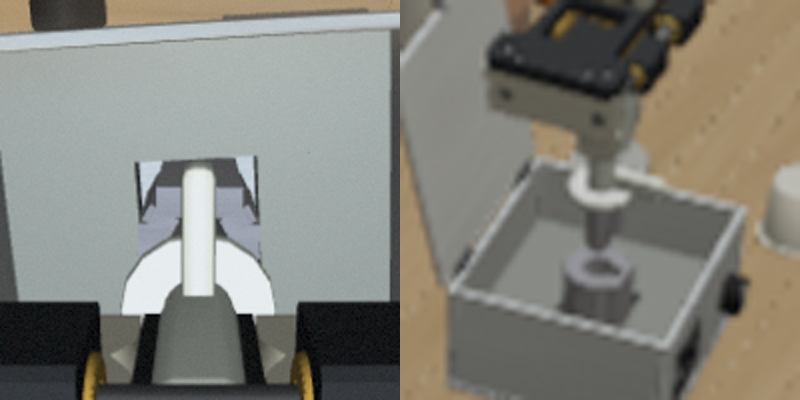

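The spindle is over the hub, with the blade (col 198) in line with the hub's keyway block (137–257). I'll lower it slowly while watching the force.

Call:
jog_arm(
  deltas=[
    [[0.01,0,0.1,0],[0.01,0,0.2,0],[0.01,0,0.3,0],[0.01,0,0.4,0],[0.01,0,0.4,0]],
  ],
)

```text
t: 13.6
eef_pos: [0.5199, -0.2341, 0.131]
ee_rot: [3.141, -0.001, -3.093]
force: [-0.3, 0.3, -0.5]
width: 0.0156
gripper_force: 50.3
```

Call:
jog_arm(
  deltas=[
    [[0,0,0.05,0],[0,0,0.1,0],[0,0,0.15,0],[0,0,0.15,0]],
  ],
)

```text
t: 14.1
eef_pos: [0.5201, -0.2341, 0.1225]
ee_rot: [3.141, -0.0, -3.092]
force: [0.2, 0.9, -1.0]
width: 0.0155
gripper_force: 50.3
```

Call:
jog_arm(
  deltas=[
    [[0,0,0.06,0],[0,0,0.12,0],[0,0,0.18,0],[0,0,0.22,0],[0,0,0.22,0]],
  ],
)

```text
t: 14.72
eef_pos: [0.5201, -0.2341, 0.1093]
ee_rot: [3.142, -0.0, -3.092]
force: [0.1, 0.6, -1.5]
width: 0.0157
gripper_force: 50.3
```

Call:
jog_arm(
  deltas=[
    [[0,0,0.03,0],[0,0,0.06,0],[0,0,0.09,0],[0,0,0.12,0],[0,0,0.12,0],[0,0,0.12,0]],
  ],
)

```text
t: 15.48
eef_pos: [0.5205, -0.2342, 0.1027]
ee_rot: [-3.141, 0.0, -3.092]
force: [-1.3, 0.2, 5.4]
width: 0.0156
gripper_force: 50.3
```

Call:
jog_arm(
  deltas=[
    [[0,0,0.02,0],[0,0,0.04,0],[0,0,0.04,0],[0,0,0.04,0]],
  ],
)

```text
t: 15.98
eef_pos: [0.5206, -0.2343, 0.1013]
ee_rot: [-3.141, 0.001, -3.092]
force: [-3.3, 2.5, 13.2]
width: 0.0159
gripper_force: 50.3
```

Call:
jog_arm(
  deltas=[
    [[0,0,0.02,0],[0,0,0.03,0],[0,0,0.03,0],[0,0,0.03,0],[0,0,0.03,0]],
  ],
)

```text
t: 16.6
eef_pos: [0.5207, -0.2343, 0.1012]
ee_rot: [-3.141, 0.002, -3.091]
force: [-8.2, 5.6, 27.4]
width: 0.0161
gripper_force: 50.4
```

```bash
python3 - <<'E'
from h import *
s=arm.get_state(); print(s['t'],s['eef_pos'],s['ee_rot'],s['width'],s['gripper_force'],s['force'],s['moment'])
d=snap('side','d6');c=snap('scene','s6')
a=cv2.resize(d['img'][200:360,260:420,::-1],(400,400),interpolation=cv2.INTER_CUBIC)
b=cv2.resize(c['img'][150:250,308:408,::-1],(400,400),interpolation=cv2.INTER_CUBIC)
cv2.imwrite('pics/crop6.png',np.hstack([a,b]))
E
```

```text
16.6 [ 0.52069918 -0.23431441  0.10118716] [-3.14052755e+00  1.74395943e-03 -3.09143601e+00] 0.01613114102034492 50.37155359983444 [-8.16106229  5.57256464 27.386099  ] [ 2.62250216  3.38775845 -0.06113944]
```

View pics/crop6.png

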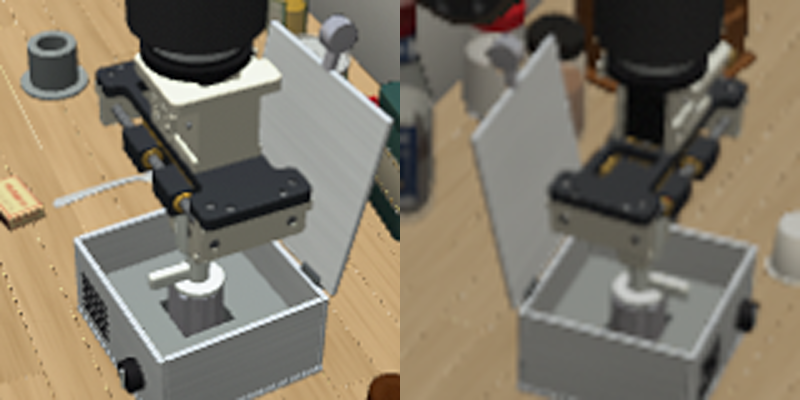

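The collar sits on the hub and the cover rests on its stop. The TCP is at 0.1012 m against 0.1013 m expected when home, with 27 N of push.

```bash
python3 -c "
from h import *
print(arm.job_done())"
```

```text
the job is handed in; nothing more can be done
None
```

The job is handed in (no verdict came back): the cover is open on its stop, and the spindle's key is in the keyway with its collar fully down on the hub, still gripped at 50 N and pressed with about 27 N, at 16.6 s of the 58 s allowed.

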